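Switch off the wax stove behind its push-latch cover

ROBOT

A 6-joint arm with a two-finger parallel gripper is mounted at the origin on the work surface. World frame = base frame: x ahead of the robot, y to its left, z up, the work surface at z = 0. Lengths are in m, angles in rad, forces in N, time in s.
With the tool pointing down it reaches from about 0.35 to 0.775 m from the base axis. Payload 7.3 kg.
Tool frame: the origin (TCP) lies at the very end of the fingers, on their centre line; the grasp point (between the pads) lies 19 mm behind it (robot.pinch_z is the distance from the TCP to the grasp point, in m); z points along the fingers, y is the line along which they close (so a half turn about z gives the same grasp; the last joint's range is limited). The gripper opens to 92 mm and grips with 3 to 60 N. Pads are 19 mm wide; open, the fingers measure 130 mm over their backs; the gripper's body (75 mm by 190 mm) begins 47 mm behind the grasp point.
Start: joints at [-1.377, 0.342, 1.524, -0, 1.275, -0.146], TCP at [0.175, -0.495, 0.227] pointing down, gripper open.
Joint ranges: [-2.53, 2.53], [-0.77, 2.02], [0.04, 2.7], [-1, 4.14], [0.28, 2.66], [-3.11, 3.11]. Speed limits (rad/s): [2.57, 2.57, 3.14, 3.14, 3.14, 3.14].

INTERFACE

Orientations are given as [roll, pitch, yaw] about the fixed x, y, z axes, in that order (R = Rz(yaw) Ry(pitch) Rx(roll)).
In Python, from cell import robot gives the robot as it stands.
- The arm moves only by the tool move_arm, never from a script. Its argument "motion" is a list of rows, each a list of 6 numbers: the shift along the tool's x, y, z in units of 0.1 m (1.0 is 0.1 m), then the turn, a rotation vector about the tool's x, y, z in units of pi rad (1.0 is pi rad). In form: [[dx, dy, dz, rx, ry, rz], ...]. A call has 1 to 12 rows; each row is the pose to reach, as a shift and turn from the pose commanded when the call began, along the tool's axes at that moment, turning the shorter way round; what a row does not reach only later rows make up. A row lasts 1/8 s, in which the tool goes at most 62.5 mm and 10.7 degrees, less where a joint would pass 70% of its speed; a pose out of reach is approached as far as the arm can. A call with a number of a shift or a turn outside -1 to 1 is refused whole. A call with a gripper value outside its range is refused whole. "fingers" is the opening, from -1 (shut) to 1 (fully open), set as the call begins (left out, the last holds). The fingers move at their own pace and stop on an object; "newtons" is the grip in N (left out, the last holds). Time passes only in rows, so rows that repeat a pose let the fingers close. It gives the time, the measured TCP pose, the force, the opening and the grip force at its end, in the units of the state.
- robot.observe(): the state, without advancing time (a new reading comes with each control period).
- robot.read_camera(name): name is "side" or "top" or "wrist"; returns a dict with "image" (384x512x3 uint8, red, green, blue), "range_z" (384x512 float32, m along the optical axis (not along the pixel's ray), 0 where there is no reading), "vfov" (degrees; the focal length in pixels is half the picture's height over the tangent of half this angle, whatever the lens; pixels are square), "cx", "cy" (the principal point, pixels), "k1" (the pictures are not rectified: a ray, as slopes to the right and down, at radius r is drawn at 1 + k1 r^2 times it, then the intrinsics apply), "extrinsics" (4x4, takes a point from camera to world coordinates); the wrist camera has in their place "hand_eye" (4x4, takes a point from camera to tool coordinates, whose origin is the TCP and whose axes are the flange's). Camera axes: x right, y up, looking along -z (the intrinsics and any distortion apply to the point x, -y, -z); pixel columns grow to the right and rows downward; lengths in m; the calibration is good to about 2 mm. A picture is of the moment at which its call begins: read the wrist's pose just before it.
- robot.hand_in(): hands the job in; it is judged then, once.
The state is a dict: "time": time; "qpos": joint angles; "qvel": joint speeds; "joint_efforts": joint torques, N m; "tool_pos": TCP position; "tool_rot": TCP orientation; "contact_force": force on the tool from outside, world axes, zero at the start; "torque": the same for the moment, N m; "opening": finger opening in m; "grip_force": force on a finger pad.
Only numpy, scipy, OpenCV 4.12 (cv2) and the standard library are available. Lean on these libraries where they do the work, as an engineer would, in place of code of your own. Each camera call takes 0.05 s, during which the arm holds its last target. There are 200 camera calls.

TASK

Stamping is over, so switch off the wax stove: press the closed control cover in at its ribbed pad so that it pops open by itself, push down the raised end of the heater rocker switch until it is fully over to off, then push the cover down and press it in until it latches shut, flush with its frame. Press and push only: grip nothing, force nothing and pick nothing up. Keep off the hot pan, do not turn the thermostat dial beside the switch, and leave the stamps, tools and other things where they are.

Things in the scene. Friction and masses are not known exactly. Their poses are not given: they have to be found in the camera images.
- stove: steel wax stove, 320 mm deep (x, towards the rear), 670 mm wide (y, to the left), deck 85 mm above the table. Origin: on the table below the middle of the control cover. On the deck there a grey frame, 192 x 148 mm, walls 8 to 9 mm thick, stands 30 mm high (top at 115 mm) round a panel at deck height; the closed cover fills it. Hot plate and pan from 115 mm left of the origin
- cover (a joint): angle (rad) of the push-latch cover, a grey flap 170 mm (stove x) by 125 mm (y), 4 mm thick, hinged on the left. 0 = latched, top flush with the frame. Pressed in 3 mm to a stop (-0.03) and let go, it springs open within 2 s to 1.75 (100 degrees, leaning a little left). Pushed over to the right and down to that stop again (-0.03) and let go, it latches at 0; if not pressed far enough it springs open
- cover_press (a point): middle of the ribbed press pad on the cover's outer face, moving with the cover: 105 mm right of the hinge axis, 20 mm from the free edge, mid-width; 115 mm above the table when closed. Pressing the closed cover in here takes about 3 N, up to the rigid stop
- cover_hinge (a point): middle of the cover's hinge axis, which runs along the stove's x, 62.5 mm left (+y) of the stove's origin and 113 mm above the table. A spring of 0.1 to 0.35 N m opens the cover; the open cover's outer face looks left, towards the pan
- heater_switch (a joint): angle (rad) of the heater's rocker switch on the panel under the cover: black, 44 mm (stove x) by 26 mm (y) by 8 mm, turning about the stove's y. 0 = on, rear (+x) end raised; 0.36 = off, rear end fully down at its stop. It stays where it is left; 2 to 4 N on its raised end moves it
- switch_raised_end (a point): on top of the rocker's rear (+x) end, 18 mm from its axis, moving with it: 102 mm above the table when on (13 mm below the frame's top), about 95 mm when off. The rocker's axis is at stove x -35 mm, y 0, 95 mm above the table
- thermostat_pointer (a point): end of the white pointer on top of the thermostat dial, a black knob 34 mm across and 16 mm high at stove x +45 mm, y 0, on the panel beside the switch; it turns easily and is to be left alone
- pan: the hot wax pan, round, aluminium, 300 mm across and 40 mm high with two wire handles, on the hot plate, rim 135 mm above the table; origin: centre of its underside, at stove x 0, y +305 mm. Not to be touched
- square_stamp: copper printing stamp, 110 x 110 mm, 22 mm deep grid with a bar grip along its x axis 60 mm up, standing on the table right of the stove; origin: centre of its underside; a bystander
- border_stamp: long narrow copper stamp, 170 x 45 mm, with a bar grip 60 mm up, on the table behind the stove; origin: centre of its underside; a bystander
- wax_cake: cake of hard wax, 70 x 45 x 24 mm, lying on the stove's deck right of the cover; origin: centre of its underside; a bystander
- tin: closed steel tin, 48 mm across, 55 mm high, on the stove's deck right of and behind the cover; origin: centre of its underside; a bystander
- brush: wooden brush, 160 mm long, lying on the stove's deck in front of the cover; origin under it; a bystander
- jar: amber jar, 60 mm across, 80 mm high, on the stove's deck to the right of the cover, at the front; origin: centre of its underside; a bystander
- mug: white mug, 80 mm across, 85 mm high, on the table right of the stove; origin: centre of its underside; a bystander
- scraper: scraper, 200 mm long, lying on the table behind the stove; origin under it; a bystander

How it is judged:
By the outcome, as a careful person would: the job done as asked, in the order asked, and still so for the second after the job is handed in, with the robot touching nothing.
It also fails if it takes over 51 s, if anything falls off the work surface, if the arm or the gripper's body presses on something with over 40 N, if the wrist force passes 120 N, or if a joint passes its speed limit or range.

## Working session

There is one attempt and no reset: what is moved stays moved. The work goes in short steps, Python scripts to look and compute and a tool call to move; the robot and the scene stay as the last step left them, time stands still between calls to the robot, and variables do not carry over. Pictures are saved under pics/ and viewed, at most 10 in all, crops included, and the job is handed in when it is done.

Besides the shell and the picture viewer there is one more tool, called after ">>>" as name(argument=value, ...), one argument or row to a line, values as JSON. move_arm: Moves the arm, as the interface text tells. Shifts and turns lie within -1 to 1; 1 stands for 0.1 m of shift or pi rad of turn. Its arguments: {"type":"object","properties":{"motion":{"type":"array"},"fingers":{"type":"number"},"newtons":{"type":"number"}},"required":["motion"]}

```bash
ls; mkdir -p pics
cat > h.py <<'E'
import numpy as np, cv2
from cell import robot
from scipy.spatial.transform import Rotation as R
def cam(n):
    s=robot.observe(); c=robot.read_camera(n); 
    if 'hand_eye' in c:
        T=np.eye(4);T[:3,:3]=R.from_euler('xyz',s['tool_rot']).as_matrix();T[:3,3]=s['tool_pos'];c['extrinsics']=T@c['hand_eye']
    return c
def K(c):
    f=192/np.tan(np.radians(c['vfov']/2)); return np.array([[f,0,c['cx']],[0,f,c['cy']],[0,0,1]])
def px2w(c,pts,z=None):
    pts=np.array(pts,float).reshape(-1,2)
    u=cv2.undistortPoints(pts[:,None],K(c),np.array([c['k1'],0,0,0]))[:,0]
    out=[]
    E=c['extrinsics']
    for p,(a,b) in zip(pts,u):
        d=np.array([a,-b,-1])
        if z is None:
            r=c['range_z'][int(round(p[1])),int(round(p[0]))]; out.append((E@np.r_[d*r,1])[:3])
        else:
            w=E[:3,:3]@d; o=E[:3,3]; out.append(o+w*(z-o[2])/w[2])
    return np.array(out)
def save(c,n): cv2.imwrite('pics/'+n,c['image'][:,:,::-1]); np.save('pics/'+n[:-4]+'.npy',c,allow_pickle=True)
def load(n): return np.load('pics/'+n+'.npy',allow_pickle=True).item()
E
python3 - <<'E'
from h import *
a=cam('top');save(a,'top.png');b=cam('side');save(b,'side.png')
im=np.hstack([a['image'],b['image']])[:,:,::-1]
cv2.imwrite('pics/both.png',np.vstack([a['image'],b['image']])[:,:,::-1][:600] if 0 else cv2.resize(a['image'][:,:,::-1],(800,600),interpolation=cv2.INTER_CUBIC))
print(robot.observe())
print(a['extrinsics'],a['k1'],a['vfov']); print(b['extrinsics'])
E
```

```text
pics
{'time': 0.1, 'qpos': array([-1.37696623e+00,  3.42638817e-01,  1.52489997e+00,  5.82459356e-06,
        1.27538011e+00, -1.46006482e-01]), 'qvel': array([ 0.00027167,  0.00029294, -0.00132905,  0.00068941, -0.00094155,
        0.00089356]), 'joint_efforts': array([ 2.36469292e-03, -4.32005703e+01, -2.44693100e+01,  7.19768484e-02,
        5.27594984e-02, -3.11957137e-05]), 'tool_pos': array([ 0.17495177, -0.49462386,  0.22612935]), 'tool_rot': array([-3.14028134e+00, -1.98462592e-04,  3.39834751e-01]), 'contact_force': array([ 0.16547455, -0.62616637, -0.17322635]), 'torque': array([-0.02148011, -0.00338449,  0.02698594]), 'grip_force': 0.0, 'opening': 0.09203454795581704}
[[ 0.01413959  0.99328115 -0.11485918  0.4097299 ]
 [-0.99988068  0.0147604   0.00455621 -0.05438289]
 [ 0.00622096  0.11478105  0.99337134  1.1458688 ]
 [ 0.          0.          0.          1.        ]] -0.08417966399238169 50.665809194198445
[[-0.77806734  0.31507281 -0.54345225 -0.01544832]
 [-0.6281275  -0.37893945  0.67960336  0.65663846]
 [ 0.00818904  0.87013448  0.4927463   0.59370494]
 [ 0.          0.          0.          1.        ]]
```

View pics/both.png

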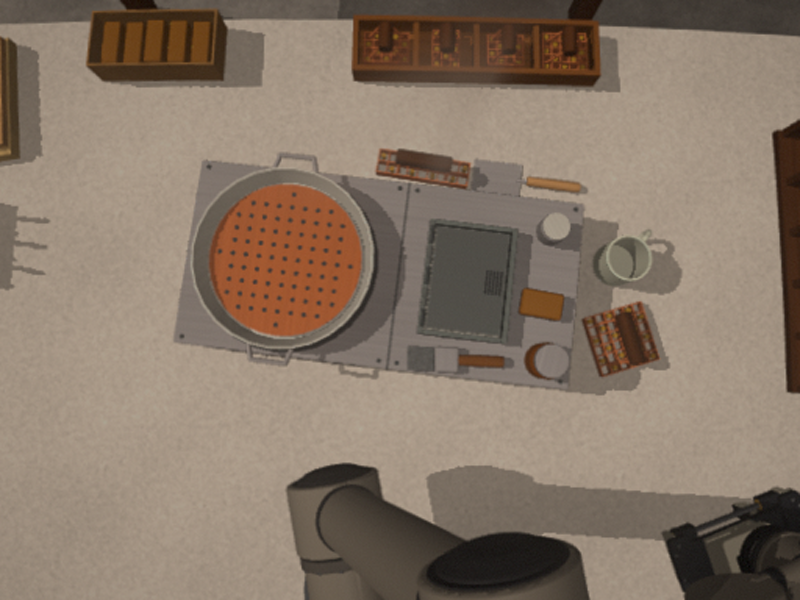

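View pics/side.png

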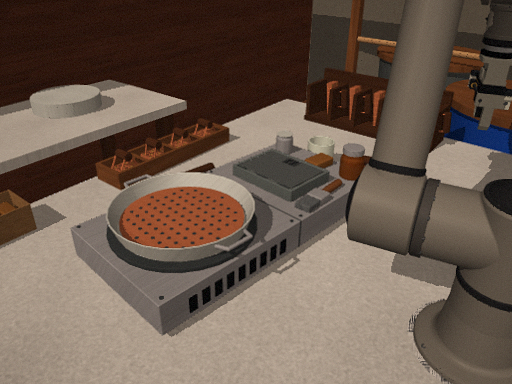

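The top view (800x600) shows the frame corners at about (430,220), (518,229), (505,342) and (417,334), with the ribbed pad at (494,284). The pan is centred at about (283,258). The side view confirms that the cover is closed.

Run:
```python
from h import *
c=load('top')
P=np.array([[430,220],[518,229],[505,342],[417,334],[494,284],[283,258]])*.64
print(px2w(c,P,.115)); print(px2w(c,P))
w=px2w(c,P,.115)
print('ctr',w[:4].mean(0)); 
for i,j in((3,0),(2,1)): d=w[j]-w[i];print('x dir',np.arctan2(d[1],d[0]),np.linalg.norm(d))
for i,j in((1,0),(2,3)): d=w[j]-w[i];print('y dir',np.arctan2(-d[0],d[1]),np.linalg.norm(d))
# corners of the stove deck
Q=np.array([[209,160],[583,204],[570,388],[177,341]])*.64
w=px2w(c,Q,.085);print(w)
for i,j in((0,1),(3,2)): d=w[i]-w[j];print(np.arctan2(-d[0],d[1]),np.linalg.norm(d))
im=c['image'][120:235,250:400,::-1]
cv2.imwrite('pics/crop.png',cv2.resize(im,None,fx=5,fy=5,interpolation=cv2.INTER_CUBIC))
```

```text
[[ 0.6353311  -0.09456122  0.115     ]
 [ 0.6226135  -0.2409953   0.115     ]
 [ 0.43536445 -0.21864267  0.115     ]
 [ 0.44646163 -0.07534151  0.115     ]
 [ 0.53004535 -0.20072361  0.115     ]
 [ 0.56803105  0.14711117  0.115     ]]
[[ 0.63569399 -0.09462585  0.11334177]
 [ 0.62986454 -0.24735152  0.07988751]
 [ 0.43538685 -0.21878618  0.11409934]
 [ 0.44764882 -0.0760189   0.08168172]
 [ 0.53036223 -0.20110903  0.11228498]
 [ 0.56957248  0.14907318  0.1049621 ]]
ctr [ 0.53494267 -0.15738517  0.115     ]
x dir -0.10141276897314831 0.18984486976745088
x dir -0.11881159660028298 0.18857849125588066
y dir -0.08663124160953457 0.14698529780948452
y dir -0.07728530220877677 0.143730194439122
[[ 0.74356137  0.28984297  0.085     ]
 [ 0.674908   -0.35994356  0.085     ]
 [ 0.3606717  -0.33260118  0.085     ]
 [ 0.42898461  0.32790876  0.085     ]]
-0.10526473637964003 0.653403255883733
-0.10305808095054489 0.6640331579534442
```

View pics/crop.png

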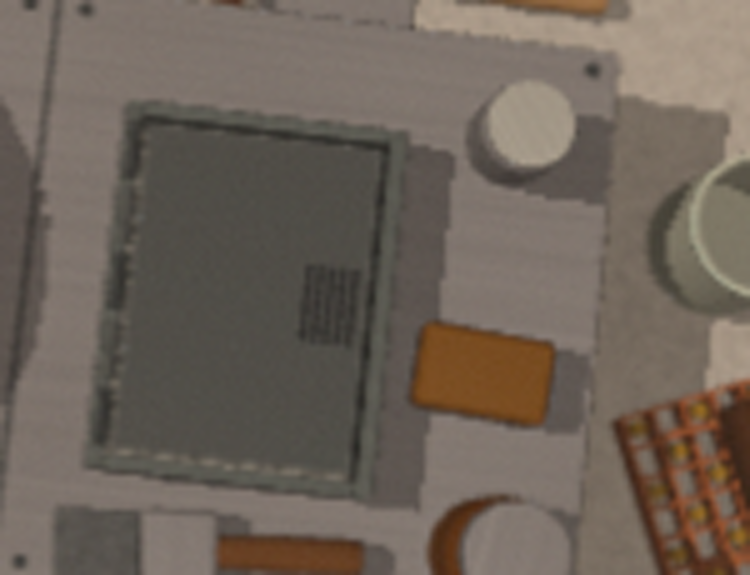

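The pad measures (0.530, -0.200), the stove origin about (0.535, -0.158), and the stove yaw about -0.104. I'll shut the fingers and turn the tool's y onto the stove's x.

>>> move_arm(
  motion=[
    [1, -1, 0, 0, 0, -0.359],
    [1, -1, 0, 0, 0, -0.359],
    [1, -1, 0, 0, 0, -0.359],
    [1, -1, 0, 0, 0, -0.359],
    [1, -1, 0, 0, 0, -0.359],
    [1, -1, 0, 0, 0, -0.359],
    [1, -1, 0, 0, 0, -0.359],
    [1, -1, 0, 0, 0, -0.359],
  ],
  fingers=-1,
)

```text
time: 1.1
tool_pos: [0.2359, -0.3673, 0.2266]
tool_rot: [-3.141, -0.0, 1.464]
contact_force: [-0.5, 0.3, -0.2]
opening: 0.0165
grip_force: 0.0
```

>>> move_arm(
  motion=[
    [0.7, 1, 0, 0, 0, 0],
    [0.7, 1, 0, 0, 0, 0],
    [0.7, 1, 0, 0, 0, 0],
  ],
)

```text
time: 1.48
tool_pos: [0.3453, -0.306, 0.2266]
tool_rot: [3.141, -0.001, 1.47]
contact_force: [-0.2, -1.0, 0.4]
opening: 0.0006
grip_force: 0.0
```

>>> move_arm(
  motion=[
    [0.7, 1, 0, 0, 0, 0],
    [0.7, 1, 0, 0, 0, 0],
    [0.7, 1, 0, 0, 0, 0],
  ],
)

```text
time: 1.85
tool_pos: [0.4512, -0.2473, 0.2263]
tool_rot: [3.141, -0.0, 1.469]
contact_force: [-0.7, -1.2, -0.9]
opening: 0.0004
grip_force: 0.0
```

Run:
```python
from h import *
c=cam('wrist');save(c,'w1.png')
s=robot.observe();print(s['tool_pos'],s['tool_rot'],c['extrinsics'])
```

```text
[ 0.44963723 -0.2483124   0.22621312] [-3.14052081e+00 -6.84002435e-08  1.46835339e+00] [[ 9.94839669e-01  9.73523795e-02  2.85752994e-02  4.59100173e-01]
 [-1.01458934e-01  9.55516840e-01  2.76936191e-01 -1.72027540e-01]
 [-3.43782638e-04 -2.78406328e-01  9.60463325e-01  3.83203067e-01]
 [ 0.00000000e+00  0.00000000e+00  0.00000000e+00  1.00000000e+00]]
```

View pics/w1.png

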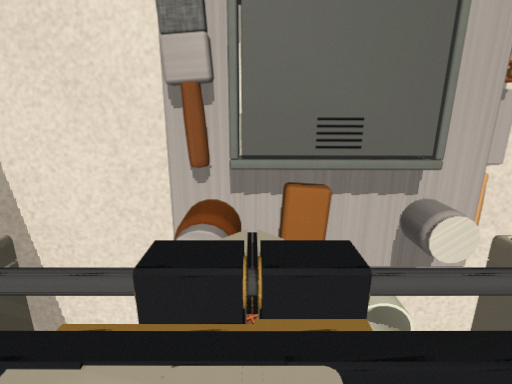

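The wrist view shows the pad centre at (340,133) and the frame's right-hand outer corners at about (231,168) and (442,168). The closed fingers are at the bottom.

Run:
```python
from h import *
c=load('w1')
P=[[340,133],[231,168],[442,168]]
print(px2w(c,P,.115)); print(px2w(c,P))
w=px2w(c,P,.115);d=w[2]-w[1];print(np.arctan2(d[1],d[0]),np.linalg.norm(d))
m=(w[1]+w[2])/2;a=-.104;print('origin',m[:2]+.074*np.array([-np.sin(a),np.cos(a)]), 'pad->origin',w[0][:2]+.0425*np.array([-np.sin(a),np.cos(a)]))
```

```text
[[ 0.5330834  -0.19897348  0.115     ]
 [ 0.43537852 -0.21990884  0.115     ]
 [ 0.62347748 -0.23902834  0.115     ]]
[[ 0.53296575 -0.19893063  0.1154265 ]
 [ 0.43529741 -0.22007254  0.11408303]
 [ 0.6435372  -0.24720475  0.08226994]]
-0.10129803324055345 0.18906817597864967
origin [ 0.53711013 -0.15586842] pad->origin [ 0.53749543 -0.15670311]
```

>>> move_arm(
  motion=[
    [0.57, 0.76, 0, 0, 0, 0],
    [0.57, 0.76, 0, 0, 0, 0],
    [0.57, 0.76, 0.5, 0, 0, 0],
    [0.57, 0.76, 0.95, 0, 0, 0],
    [0.57, 0.76, 1.0, 0, 0, 0],
    [0.57, 0.76, 1.0, 0, 0, 0],
  ],
)

```text
time: 2.65
tool_pos: [0.5307, -0.2012, 0.1279]
tool_rot: [3.141, 0.001, 1.466]
contact_force: [1.2, 0.2, 0.1]
opening: 0.0003
grip_force: 0.0
```

>>> move_arm(
  motion=[
    [0, 0, 0.08, 0, 0, 0],
    [0, 0, 0.11, 0, 0, 0],
    [0, 0, 0.13, 0, 0, 0],
    [0, 0, 0.14, 0, 0, 0],
    [0, 0, 0.145, 0, 0, 0],
    [0, 0, 0.145, 0, 0, 0],
  ],
)

```text
time: 3.4
tool_pos: [0.531, -0.2001, 0.1125]
tool_rot: [3.141, 0.001, 1.468]
contact_force: [-0.1, -0.8, 2.7]
opening: 0.0006
grip_force: 1.5
```

>>> move_arm(
  motion=[
    [0, 0, 0.01, 0, 0, 0],
    [0, 0, 0.015, 0, 0, 0],
    [0, 0, 0.015, 0, 0, 0],
  ],
)

```text
time: 3.78
tool_pos: [0.5311, -0.2001, 0.112]
tool_rot: [3.14, 0.001, 1.468]
contact_force: [-3.0, -0.6, 10.4]
opening: 0.0004
grip_force: 5.4
```

The stop is reached, so I'll release up and to the right, clear of the cover's sweep.

>>> move_arm(
  motion=[
    [-0.1, 0, -0.25, 0, 0, 0],
    [-0.5, 0, -0.6, 0, 0, 0],
    [-0.8, 0, -1.0, 0, 0, 0],
    [-0.8, 0, -1.0, 0, 0, 0],
    [-0.8, 0, -1.0, 0, 0, 0],
    [-0.8, 0, -1.0, 0, 0, 0],
    [-0.8, 0, -1.0, 0, 0, 0],
    [-0.8, 0, -1.0, 0, 0, 0],
    [-0.8, 0, -1.0, 0, 0, 0],
    [-0.8, 0, -1.0, 0, 0, 0],
    [-0.8, 0, -1.0, 0, 0, 0],
    [-0.8, 0, -1.0, 0, 0, 0],
  ],
)

```text
time: 5.28
tool_pos: [0.5225, -0.2795, 0.2107]
tool_rot: [3.142, 0.0, 1.468]
contact_force: [0.7, 0.5, 0.9]
opening: 0.0005
grip_force: 0.0
```

Run:
```python
from h import *
c=cam('wrist');save(c,'w2.png')
s=robot.observe();print(s['time'],s['tool_pos'],s['contact_force'])
```

```text
5.325 [ 0.52253777 -0.27946931  0.21073821] [-0.48919436 -0.40450979  0.14521208]
```

View pics/w2.png

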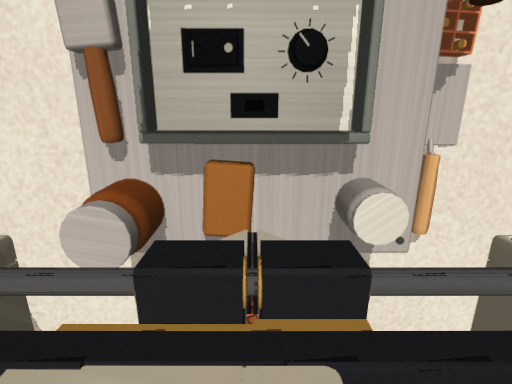

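The cover has sprung open. The switch spans columns 182–243 at rows 29–72, and the dial's centre is at (307,50) with its left edge at column 288.

Run:
```python
from h import *
c=load('w2')
P=[[243,50],[182,50],[307,50],[288,50]]
w=px2w(c,P,.100); w2=px2w(c,P)
s=robot.observe()['tool_pos'];a=-.104;M=np.array([[np.cos(a),np.sin(a)],[-np.sin(a),np.cos(a)]])
for v in (w,w2): print(v); print('stove',(v[:,:2]-[.5365,-.157])@M.T)
print('tcp stove',M@(s[:2]-[.5365,-.157]))
```

```text
[[ 0.52813746 -0.15740703  0.1       ]
 [ 0.47926098 -0.15229627  0.1       ]
 [ 0.57940797 -0.16272151  0.1       ]
 [ 0.56418468 -0.16114851  0.1       ]]
stove [[-0.0082751  -0.00127297]
 [-0.05741806 -0.00126381]
 [ 0.0432701  -0.0012362 ]
 [ 0.02796577 -0.00125207]]
[[ 0.52800708 -0.15487991  0.08552002]
 [ 0.47661417 -0.14962203  0.08618836]
 [ 0.57970452 -0.16247029  0.09837575]
 [ 0.5656089  -0.15932933  0.08866874]]
stove [[-0.00866713  0.00122696]
 [-0.06032818  0.0011212 ]
 [ 0.04353896 -0.00095556]
 [ 0.02919344  0.00070512]]
tcp stove [-0.00117293 -0.12325705]
```

>>> move_arm(
  motion=[
    [1, 0, 0, 0, 0, 0],
    [1, 0, 0, 0, 0, 0],
    [1, 0, 0, 0, 0, 0],
  ],
)

```text
time: 5.7
tool_pos: [0.533, -0.1777, 0.211]
tool_rot: [3.141, -0.0, 1.471]
contact_force: [-0.2, -0.7, 0.0]
opening: 0.0007
grip_force: 0.0
```

>>> move_arm(
  motion=[
    [0.23, 0, 0.0, 0, 0, 0],
    [0.23, 0, 0.5, 0, 0, 0],
    [0.23, 0, 0.95, 0, 0, 0],
    [0.23, 0, 1.0, 0, 0, 0],
    [0.23, 0, 1.0, 0, 0, 0],
  ],
)

```text
time: 6.32
tool_pos: [0.5359, -0.1581, 0.1117]
tool_rot: [3.14, 0.001, 1.467]
contact_force: [-0.4, -0.4, -0.1]
opening: 0.0007
grip_force: 0.0
```

>>> move_arm(
  motion=[
    [0, 0, 0.07, 0, 0, 0],
    [0, 0, 0.1, 0, 0, 0],
    [0, 0, 0.12, 0, 0, 0],
    [0, 0, 0.14, 0, 0, 0],
    [0, 0, 0.15, 0, 0, 0],
    [0, 0, 0.16, 0, 0, 0],
    [0, 0, 0.165, 0, 0, 0],
    [0, 0, 0.165, 0, 0, 0],
  ],
)

```text
time: 7.32
tool_pos: [0.5353, -0.1571, 0.0943]
tool_rot: [3.141, 0.0, 1.468]
contact_force: [-0.0, 0.1, 0.6]
opening: 0.0001
grip_force: 0.2
```

>>> move_arm(
  motion=[
    [0, 0, 0.01, 0, 0, 0],
    [0, 0, 0.02, 0, 0, 0],
    [0, 0, 0.02, 0, 0, 0],
  ],
)

```text
time: 7.7
tool_pos: [0.5357, -0.1572, 0.0924]
tool_rot: [3.14, 0.0, 1.468]
contact_force: [3.4, -0.6, 2.4]
opening: 0.0006
grip_force: 1.3
```

>>> move_arm(
  motion=[
    [0, 0, 0.01, 0, 0, 0],
    [0, 0, 0.015, 0, 0, 0],
    [0, 0, 0.015, 0, 0, 0],
  ],
)

```text
time: 8.07
tool_pos: [0.5359, -0.1572, 0.0909]
tool_rot: [3.14, 0.0, 1.468]
contact_force: [5.3, 0.0, 1.6]
opening: 0.0006
grip_force: 2.5
```

The side force suggests the tip is sliding past the rocker's end, so I'll lift and re-press 9 mm further forward.

>>> move_arm(
  motion=[
    [0, 0, -0.1, 0, 0, 0],
    [0, 0, -0.14, 0, 0, 0],
    [0, -0.09, -0.14, 0, 0, 0],
    [0, -0.09, -0.06, 0, 0, 0],
    [0, -0.09, -0.04, 0, 0, 0],
    [0, -0.09, -0.02, 0, 0, 0],
    [0, -0.09, -0.01, 0, 0, 0],
    [0, -0.09, -0.01, 0, 0, 0],
  ],
)

```text
time: 9.07
tool_pos: [0.5259, -0.1562, 0.0948]
tool_rot: [3.141, 0.001, 1.468]
contact_force: [-10.3, 3.1, 30.3]
opening: 0.0005
grip_force: 13.9
```

That gave 30 N at 94.8 mm, so it is against the stop. I'll lift, back off to the right and look.

>>> move_arm(
  motion=[
    [0, 0, -0.3, 0, 0, 0],
    [0, 0, -0.8, 0, 0, 0],
    [-0.4, 0, -1, 0, 0, 0],
    [-1, 0, -1, 0, 0, 0],
    [-1, 0, -1, 0, 0, 0],
    [-1, 0, -1, 0, 0, 0],
  ],
)

```text
time: 9.82
tool_pos: [0.5155, -0.2553, 0.1907]
tool_rot: [-3.14, -0.001, 1.467]
contact_force: [-0.1, -0.8, 0.5]
opening: 0.0005
grip_force: 0.0
```

Run:
```python
from h import *
c=cam('wrist');save(c,'w3.png');d=cam('side');save(d,'s3.png')
o=load('w2')
A=cv2.resize(o['image'][0:110,100:390],None,fx=2.7,fy=2.7,interpolation=cv2.INTER_CUBIC)
B=cv2.resize(c['image'][0:110,100:390],None,fx=2.7,fy=2.7,interpolation=cv2.INTER_CUBIC)
cv2.imwrite('pics/cmp.png',np.vstack([A,B])[:600,:,::-1])
cv2.imwrite('pics/s3c.png',cv2.resize(d['image'][100:250,150:400,::-1],None,fx=3,fy=3,interpolation=cv2.INTER_CUBIC))
print(robot.observe()['tool_pos'])
```

```text
[ 0.51586334 -0.25445159  0.19112187]
```

View pics/cmp.png

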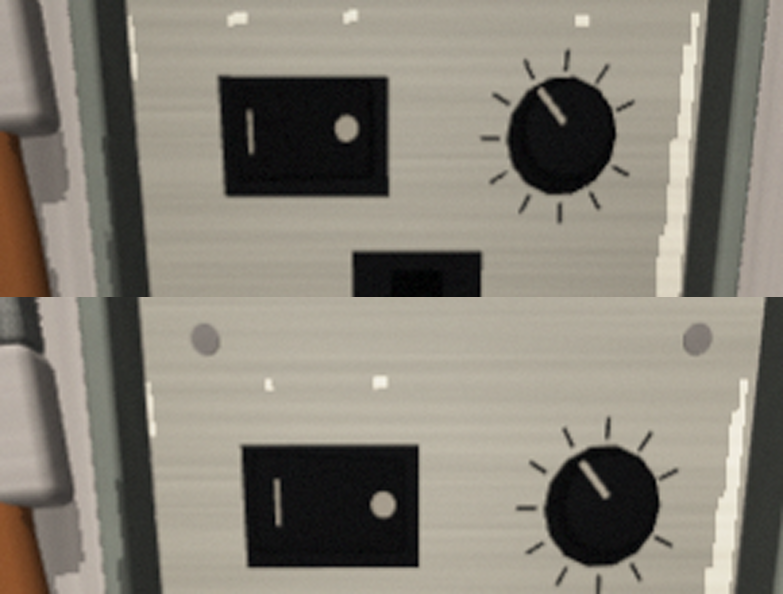

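View pics/s3c.png

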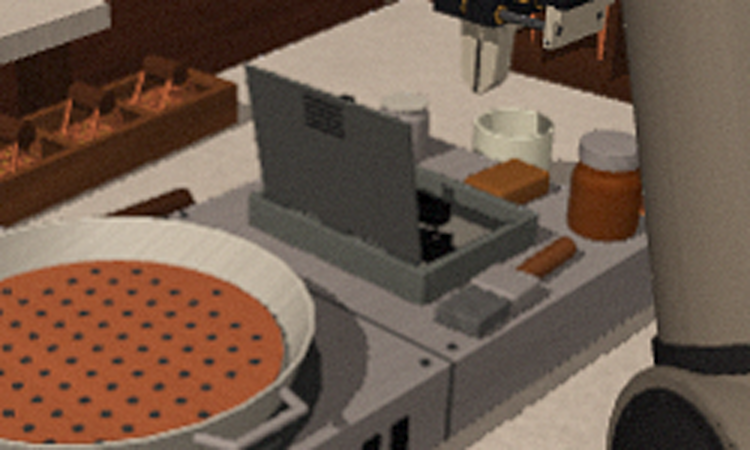

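The dial is unmoved and the cover stands open. I'll check the rocker's tilt from range.

Run:
```python
from h import *
for n,y,xs in(('w2',48,(190,237)),('w3',77,(198,249))):
    c=load(n)
    for x in np.linspace(*xs,6):
        g=[(x+i,y+j) for i in(-2,-1,0,1,2) for j in range(-6,7,2)]
        print(n,round(x),np.round(np.median(px2w(c,g),0),4))
```

```text
w2 190 [ 0.485  -0.1504  0.0949]
w2 199 [ 0.4931 -0.1515  0.0963]
w2 209 [ 0.5008 -0.1526  0.0976]
w2 218 [ 0.5085 -0.1537  0.099 ]
w2 228 [ 0.516  -0.1548  0.1006]
w2 237 [ 0.5235 -0.1548  0.0984]
w3 198 [ 0.485  -0.1518  0.1013]
w3 208 [ 0.4925 -0.1524  0.0997]
w3 218 [ 0.5002 -0.1531  0.0984]
w3 229 [ 0.508  -0.1538  0.0967]
w3 239 [ 0.5158 -0.1545  0.0954]
w3 249 [ 0.5236 -0.155   0.0931]
```

The rocker slope went from +0.185 to -0.19, so it is fully off. Next I'll go over the open cover to its left side.

>>> move_arm(
  motion=[
    [0, 0.1, -0.6, 0, 0, 0],
    [0, 0.1, -0.85, 0, 0, 0],
    [0.5, 0.1, -0.85, 0, 0, 0],
    [1, 0.1, -0.85, 0, 0, 0],
    [1, 0.1, -0.85, 0, 0, 0],
  ],
)

```text
time: 10.55
tool_pos: [0.5364, -0.1528, 0.277]
tool_rot: [-3.142, -0.001, 1.474]
contact_force: [0.2, 0.5, 0.4]
opening: 0.0003
grip_force: 0.0
```

>>> move_arm(
  motion=[
    [0.6, 0, 0, 0, 0, 0],
    [1, 0, 0, 0, 0, 0],
    [1, 0, 0, 0, 0, 0],
  ],
)

```text
time: 10.92
tool_pos: [0.5465, -0.0551, 0.2767]
tool_rot: [-3.141, -0.0, 1.472]
contact_force: [-0.7, -0.3, -0.3]
opening: 0.0005
grip_force: 0.0
```

>>> move_arm(
  motion=[
    [0.25, 0, 0, 0, 0, 0],
    [0.25, 0, 0, 0, 0, 0],
    [0.25, 0, 0.4, 0, 0, 0],
    [0.25, 0, 0.75, 0, 0, 0],
    [0.25, 0, 0.75, 0, 0, 0],
  ],
)

```text
time: 11.55
tool_pos: [0.5475, -0.0339, 0.1994]
tool_rot: [-3.136, 0.0, 1.467]
contact_force: [-0.5, 0.1, 1.3]
opening: 0.0006
grip_force: 0.0
```

>>> move_arm(
  motion=[
    [-0.2, 0, -0.15, 0, 0, 0],
    [-0.4, 0, -0.19, 0, 0, 0],
    [-0.5, 0, -0.19, 0, 0, 0],
    [-0.57, 0, -0.18, 0, 0, 0],
    [-0.64, 0, -0.175, 0, 0, 0],
    [-0.7, 0, -0.165, 0, 0, 0],
    [-0.77, 0, -0.155, 0, 0, 0],
    [-0.83, 0, -0.135, 0, 0, 0],
    [-0.88, 0, -0.12, 0, 0, 0],
    [-0.94, 0, -0.1, 0, 0, 0],
    [-0.99, 0, -0.07, 0, 0, 0],
    [-0.99, 0, -0.07, 0, 0, 0],
  ],
)

```text
time: 13.05
tool_pos: [0.5387, -0.1319, 0.2085]
tool_rot: [-3.141, 0.0, 1.467]
contact_force: [-0.1, 1.1, 0.7]
opening: 0.0005
grip_force: 0.7
```

>>> move_arm(
  motion=[
    [-0.08, 0, 0.05, 0, 0, 0],
    [-0.155, 0, 0.1, 0, 0, 0],
    [-0.25, 0, 0.18, 0, 0, 0],
    [-0.35, 0, 0.29, 0, 0, 0],
    [-0.42, 0, 0.39, 0, 0, 0],
    [-0.46, 0, 0.46, 0, 0, 0],
    [-0.49, 0, 0.52, 0, 0, 0],
    [-0.53, 0, 0.645, 0, 0, 0],
    [-0.56, 0, 0.735, 0, 0, 0],
    [-0.58, 0, 0.8, 0, 0, 0],
    [-0.6, 0, 0.86, 0, 0, 0],
    [-0.6, 0, 0.86, 0, 0, 0],
  ],
)

```text
time: 14.55
tool_pos: [0.5323, -0.1907, 0.1221]
tool_rot: [-3.14, -0.001, 1.468]
contact_force: [0.8, 1.4, 2.8]
opening: 0.0003
grip_force: 1.2
```

>>> move_arm(
  motion=[
    [-0.02, 0, 0.04, 0, 0, 0],
    [-0.04, 0, 0.07, 0, 0, 0],
    [-0.04, 0, 0.085, 0, 0, 0],
    [-0.04, 0, 0.1, 0, 0, 0],
    [-0.04, 0, 0.105, 0, 0, 0],
    [-0.04, 0, 0.105, 0, 0, 0],
  ],
)

```text
time: 15.3
tool_pos: [0.5322, -0.1952, 0.1123]
tool_rot: [3.142, 0.0, 1.468]
contact_force: [-1.1, -0.2, 3.5]
opening: 0.0005
grip_force: 1.8
```

>>> move_arm(
  motion=[
    [0, 0, 0.01, 0, 0, 0],
    [0, 0, 0.02, 0, 0, 0],
    [0, 0, 0.02, 0, 0, 0],
  ],
)

```text
time: 15.68
tool_pos: [0.5323, -0.1953, 0.112]
tool_rot: [3.14, 0.001, 1.468]
contact_force: [-5.3, 2.1, 15.7]
opening: 0.0004
grip_force: 7.9
```

The cover is at its stop with 16 N. I'll release slowly at first, then go straight up.

>>> move_arm(
  motion=[
    [0, 0, -0.04, 0, 0, 0],
    [0, 0, -0.1, 0, 0, 0],
    [0, 0, -0.5, 0, 0, 0],
    [-0.3, 0, -1, 0, 0, 0],
    [-0.8, 0, -1, 0, 0, 0],
    [-0.8, 0, -1, 0, 0, 0],
    [-0.8, 0, -1, 0, 0, 0],
    [-0.8, 0, -1, 0, 0, 0],
    [-0.8, 0, -1, 0, 0, 0],
    [-0.8, 0, -1, 0, 0, 0],
    [-0.8, 0, -1, 0, 0, 0],
    [-0.8, 0, -1, 0, 0, 0],
  ],
)

```text
time: 17.18
tool_pos: [0.5241, -0.2745, 0.2103]
tool_rot: [3.142, 0.0, 1.468]
contact_force: [0.1, 0.1, -0.0]
opening: 0.0008
grip_force: 0.0
```

Run:
```python
from h import *
c=cam('wrist');save(c,'w4.png');d=cam('side');save(d,'s4.png')
cv2.imwrite('pics/end.png',np.vstack([cv2.resize(c['image'][0:250],(512,250)),cv2.resize(d['image'][100:275,150:406],(512,350))])[:,:,::-1])
print(robot.observe()['tool_pos'],robot.observe()['time'])
```

```text
[ 0.52405786 -0.27454434  0.21024673] 17.275
```

View pics/end.png

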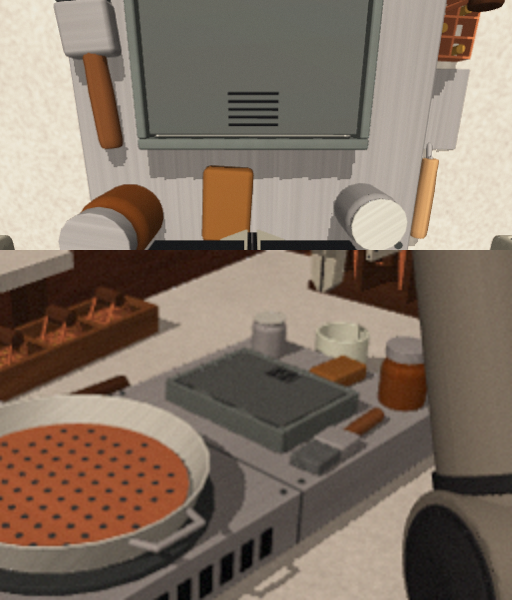

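The cover is latched flush 1.3 s after release, with its pad at (253,108), and everything else is in place.

```bash
python3 -c "
from cell import robot
print(robot.hand_in())"
```

```text
the job is handed in; nothing more can be done
None
```

The heater switch is fully over to off and the cover is latched flush again; the dial, pan and other things were not disturbed, and the job was handed in at about 17 s.

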